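Unlock the pantry treat chest with its square key

ROBOT

A 7-joint arm with a two-finger parallel gripper is mounted at the origin on the work surface. World frame = base frame: x ahead of the robot, y to its left, z up, the work surface at z = 0. Lengths are in m, angles in rad, forces in N, time in s.
With the tool pointing down it reaches from about 0.425 to 1.025 m from the base axis. Payload 9.4 kg.
Tool frame: the origin (TCP) lies on the mounting face of the last link; the fingertips stand 186 mm ahead of it and the grasp point (between the pads) lies 167 mm ahead of it; z points along the fingers, y is the direction in which the jaws open and shut (so a half turn about z gives the same grasp; the last joint's range is limited). The gripper opens to 93 mm and grips with 3 to 60 N. Pads are 15 mm wide; open, the fingers measure 128 mm over their backs; the gripper's body (75 mm by 188 mm) begins 65 mm behind the grasp point.
Start: joints at [1.14, 0.599, -0.003, 1.599, 0.002, 0.943, -0.08], TCP at [0.251, -0.68, 0.405] pointing down, gripper open.
Joint ranges: [-2.57, 2.57], [-0.35, 1.97], [-1.29, 1.29], [0.11, 2.56], [-1.05, 4.19], [0.11, 1.86], [-2.63, 2.63]. Speed limits (rad/s): [2.22, 2.22, 3.01, 3.01, 3.14, 3.14, 3.14].

INTERFACE

Orientations are given as a unit quaternion [w, x, y, z].
In Python, from plant import bot gives the robot as it stands.
- The arm moves only by the tool arm_command, never from a script. Its argument "commands" is text: rows parted by semicolons, each of 7 numbers parted by spaces: the turn, a rotation vector about the tool's x, y, z in degrees, then the shift along the tool's x, y, z in mm, then the closure, from -1 (fully open) to 1 (shut). In form: rx ry rz tx ty tz hand; .... A call has 1 to 12 rows; each row shifts and turns the pose as measured when the row begins, along the tool's axes as they then stand; what a row does not reach is not made up. A row lasts 1/12 s, in which the tool goes at most 41.7 mm and 7.16 degrees, less where a joint would pass 70% of its speed; a pose out of reach is approached as far as the arm can. A call with a gripper value outside its range is refused whole. The fingers move at their own pace and stop on an object; "squeeze" is the grip in N (left out, the last holds). Time passes only in rows, so rows that do not move let the fingers close. It gives the time, the measured TCP pose, the force and the opening at its end, in the units of the state.
- bot.sense(): the state, without advancing time (a new reading comes with each control period).
- bot.capture(name): name is "side" or "top"; returns a dict with "img" (400x640x3 uint8, blue, green, red), "K" (3x3 intrinsics, pixels), "k1" (the pictures are not rectified: a ray, as slopes to the right and down, at radius r is drawn at 1 + k1 r^2 times it, then the intrinsics apply), "rvec" (rotation vector, rad) and "tvec" (3), from world to camera coordinates, as OpenCV has them. Camera axes: x right, y down, z forward; pixel columns grow to the right and rows downward; lengths in m; the calibration is good to about 2 mm. A picture is of the moment at which its call begins. There is no depth.
- bot.close_job(): hands the job in, once; it reports no verdict.
The state is a dict: "clock": time; "joint_pos": joint angles; "qd": joint speeds; "joint_efforts": joint torques, N m; "tool_pos": TCP position; "tool_rot": TCP orientation; "ft_force": force on the tool from outside, world axes, zero at the start; "torque": the same for the moment, N m; "grip_width": finger opening in m.
Only numpy, scipy, OpenCV 4.12 (cv2) and the standard library are available. Lean on these libraries where they do the work, as an engineer would, in place of code of your own. Each camera call takes 0.05 s, during which the arm holds its last target.

TASK

Take the square key out of its wooden block, push it fully home into the recessed lock on the lid of the grey chest, and turn it clockwise until the bolt is fully drawn back. Do not force the key, leave it standing in the lock, and do not disturb the things around.

Things in the scene. Friction and masses are not known exactly. Their poses are not given: they have to be found in the camera images.
- key_mid (a point): steel key, standing upright in its block; this point is on its axis half-way up, 40 mm above its foot. Its z axis points up the key, x along the wide side of its handle. The key is 80 mm tall, 90 g: below, a shank 12 mm square and 50 mm long with 1 mm chamfered foot; above it a flat handle 40 mm wide (x), 12 mm thick (y), 30 mm tall, its middle 25 mm above this point. Shank faces lie parallel to x and y
- key_tip (a point): centre of the foot of the key's shank, same axes as key_mid
- holder: fixed wooden block 60 x 60 x 32 mm; origin at the centre of its underside, on the worktop. In the middle of its top is a square well, 14.6 mm wide and 24 mm deep, in which the key stands loosely on the well's floor (8 mm above the worktop)
- chest: fixed grey metal chest, lid shut, 200 (x) x 240 (y) x 90 mm; origin at the centre of its underside, its front towards -x. On the lid, 35 mm in front of the centre, stands an octagonal steel lock boss, 54 mm across and 40 mm high. A flat steel bolt 20 mm wide and 10 mm thick runs from the boss forward into a keeper at the front edge; the keeper's top is 24 mm above the lid
- lock_mouth (a point): point on the lock's vertical axis, level with the top of the boss; axes as the chest's. Here a funnel 28 mm across narrows over 5 mm of depth to a bore 18 mm across, 8 mm long; the spindle lies under the bore
- spindle_face (a point): centre of the spindle's upper face at rest, 14 mm below lock_mouth; axes as the chest's. The square socket in it is 13 mm wide, 13 mm deep. The way the square faces differs every time and is not reported (any angle, repeating every 90 degrees). The spindle is sprung upward: pushed, it yields up to 6 mm, with 2 N at first and 6 N at the end, then is rigid
- socket_floor (a point): floor of the socket at rest, 27 mm below lock_mouth; the key is home here. A key that rests on the spindle's face: press lightly, turn it slowly anticlockwise (from above) until the push falls off or the spindle goes along, then push it home. The spindle turns clockwise 1.4 rad (anticlockwise 0.35) to rigid stops, against 0.05 to 0.12 N m; it stays where left. Do not twist on at a stop
- bolt (a joint): travel of the bolt in m: 0 shot into the keeper (start), 0.020 fully drawn back towards the boss, -0.005 furthest out. It moves evenly with the spindle, 14.3 mm per radian; it is drawn by the key only
- can: food can, 72 mm across, 100 mm tall, bystander; origin at its underside
- spice: small spice jar, 38 mm across, 60 mm tall, standing on the chest's lid at the back left, bystander; origin at its underside
- jar: glass jar, 76 mm across, 110 mm tall, bystander; origin at its underside
- mug: white mug, 80 mm across, 90 mm tall, bystander; origin at its underside
- tin: low copper tin, 80 mm across, 50 mm tall, bystander; origin at its underside
- crackers: cardboard box 60 x 150 x 110 mm, bystander; origin at its underside

How it is judged:
On the way:
1. the key is fully home in the lock's socket, upright, the bolt still shot (z of key_tip in the frame of lock_mouth below -0.0245 m and horizontal distance between key_tip and lock_mouth below 0.004 m and angle between key_tip's own z axis and vertical below 0.12 rad and value of joint bolt below 0.004 m), for 0.2 s.
At the end, for the whole second after the job is handed in: the bolt is drawn back by more than 17 mm and at rest, and the key stands let go in the lock, its foot more than 23.5 mm below the lock's mouth and within 4 mm of its axis, within 0.15 rad of upright (value of joint bolt above 0.017 m and z of key_tip in the frame of lock_mouth below -0.0235 m and horizontal distance between key_tip and lock_mouth below 0.004 m and angle between key_tip's own z axis and vertical below 0.15 rad and velocity of joint bolt below 0.005 m/s); the robot touches nothing.
It fails at once if the key is forced: it presses on the lock with more than 45 N in all, all contacts added up (contact force between key and lock above 45 N).
It fails at once if a bystander is moved by more than 30 mm (distance of any of can, spice, jar, mug, tin, crackers from where it was at the start of the episode above 0.03 m).
It also fails if it takes over 72 s, if anything falls off the work surface, if the arm or the gripper's body presses on something with over 40 N, if the wrist force passes 120 N, or if a joint passes its speed limit or range.

## Working session

There is one attempt and no reset: what is moved stays moved. The work goes in short steps, Python scripts to look and compute and a tool call to move; the robot and the scene stay as the last step left them, time stands still between calls to the robot, and variables do not carry over. Pictures are saved under pics/ and viewed, and the job is handed in when it is done.

Besides the shell and the picture viewer there is one more tool, called after ">>>" as a command line: name --argument value ..., lists and objects as JSON in quotes. arm_command: Moves the arm, as the interface text tells. Its arguments: {"type":"object","properties":{"commands":{"type":"string"},"squeeze":{"type":"number"}},"required":["commands"]}

```bash
ls; mkdir -p pics
python3 - <<'E'
from plant import bot
import cv2,numpy as np
print(bot.sense())
for n in("side","top"):
    c=bot.capture(n); cv2.imwrite(f"pics/{n}0.png",c["img"]); np.savez(f"{n}0.npz",**c)
    R=cv2.Rodrigues(np.array(c["rvec"]))[0]; print(n,c["K"],c["k1"],-R.T@np.array(c["tvec"]),R)
E
```

```text
pics
{'clock': 0.0, 'joint_pos': array([ 1.14031216,  0.6001191 , -0.00252705,  1.60013613,  0.0017997 ,
        0.94284431, -0.07982574]), 'qd': array([-1.39583212e-03, -2.98287735e-04, -1.19242040e-03,  9.40117641e-05,
       -1.77487921e-04, -3.91532473e-04,  4.22796388e-04]), 'joint_efforts': array([-1.99315153e-03, -7.65075874e+01,  1.49777412e+00, -2.52357799e+01,
       -5.22429601e-02,  1.69009814e-02,  1.82493459e-04]), 'tool_pos': array([ 0.25110804, -0.67991466,  0.40386209]), 'tool_rot': array([-7.24161348e-04,  9.84393378e-01,  1.75980428e-01, -2.04403499e-04]), 'ft_force': array([0.53953075, 0.37795371, 0.55932736]), 'torque': array([ 0.00234901,  0.02144477, -0.01592819]), 'grip_width': 0.09309193261590945}
side [[427.67097574   0.         321.90989442]
 [  0.         427.67097574 197.51499423]
 [  0.           0.           1.        ]] -0.04538635836849182 [-0.0624644   0.66374854  1.07233095] [[-0.74344489 -0.66847818 -0.02065498]
 [-0.46486046  0.53870294 -0.70264066]
 [ 0.48082685 -0.51277293 -0.71124501]]
top [[433.1743874    0.         319.12257168]
 [  0.         433.1743874  202.32168892]
 [  0.           0.           1.        ]] -0.10565375460484161 [ 0.38810873 -0.02486073  1.3103776 ] [[-0.01012566 -0.99993544 -0.00515537]
 [-0.98811066  0.01079662 -0.15336476]
 [ 0.15341052  0.00354116 -0.9881562 ]]
```

View pics/side0.png

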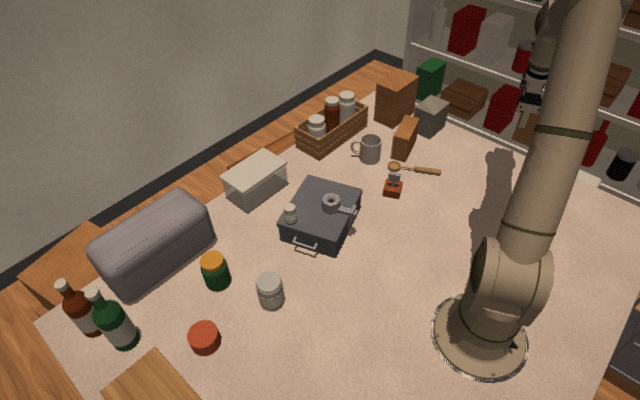

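View pics/top0.png

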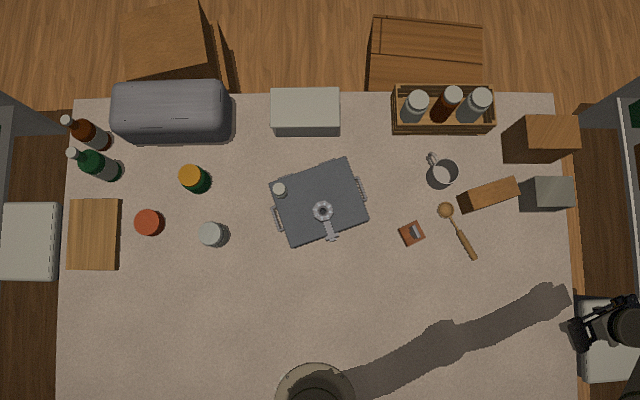

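The side view shows the chest at (320,215), with the boss at (331,203) and the key block at (393,187). In the top view the boss is at (322,211), the bolt runs to (331,236), and the block with the key is at (411,233). I'll zoom in on these.

Run:
```python
import cv2
s=cv2.imread("pics/side0.png");t=cv2.imread("pics/top0.png")
r=lambda im,a,b,c,d,k:cv2.resize(im[b:d,a:c],None,fx=k,fy=k,interpolation=cv2.INTER_CUBIC)
cv2.imwrite("pics/z1.png",cv2.hconcat([r(t,390,215,430,255,10),r(s,373,155,413,205,8)[:400]]))
cv2.imwrite("pics/z2.png",r(t,260,150,380,255,6)[:600])
cv2.imwrite("pics/z3.png",r(s,270,170,370,260,6))
```

```text
(no output)
```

View pics/z1.png

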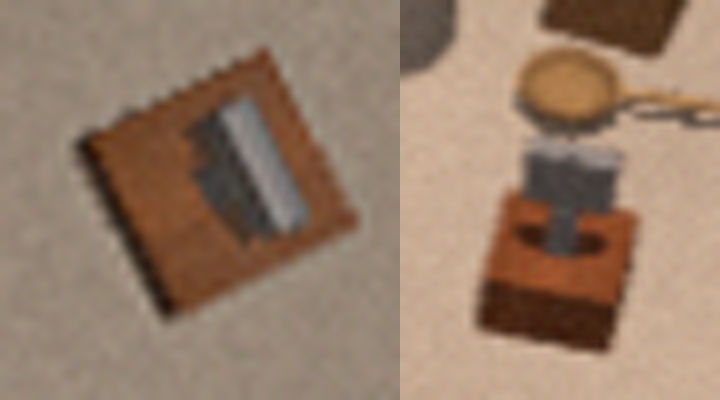

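View pics/z2.png

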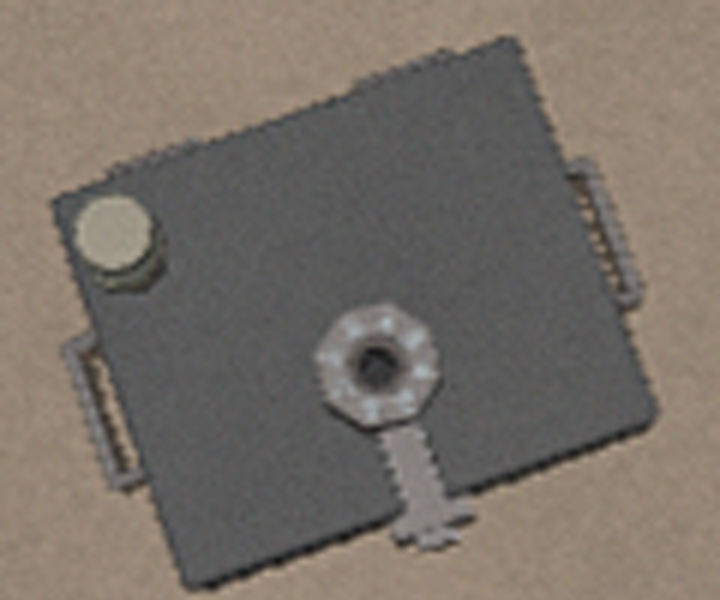

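View pics/z3.png

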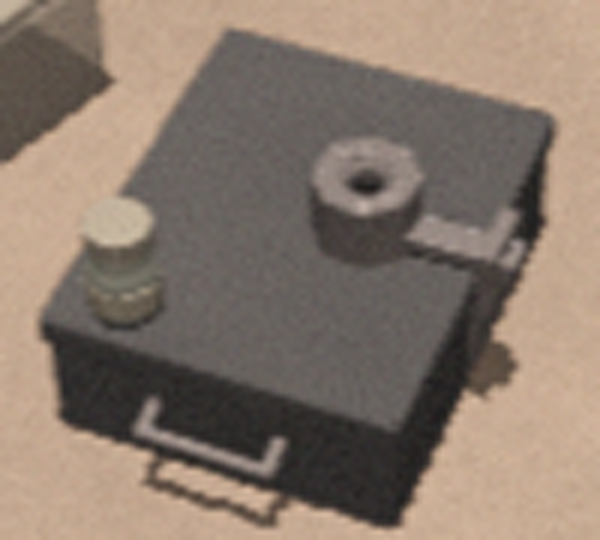

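```bash
cat > h.py <<'E'
import numpy as np,cv2
class Cam:
    def __init__(s,f):
        d=np.load(f) if isinstance(f,str) else f
        s.img=d["img"];s.K=np.array(d["K"]);s.D=np.array([float(d["k1"]),0,0,0,0]);s.rv=np.array(d["rvec"]).ravel();s.t=np.array(d["tvec"]).ravel()
        s.R=cv2.Rodrigues(s.rv)[0];s.C=-s.R.T@s.t
    def rays(s,px):
        p=cv2.undistortPoints(np.array(px,float).reshape(-1,1,2),s.K,s.D).reshape(-1,2)
        return np.c_[p,np.ones(len(p))]@s.R
    def plane(s,px,z):
        r=s.rays(px);return s.C+r*((z-s.C[2])/r[:,2])[:,None]
    def proj(s,P): return cv2.projectPoints(np.array(P,float).reshape(-1,1,3),s.rv,s.t,s.K,s.D)[0].reshape(-1,2)
def tri(c1,p1,c2,p2):
    d1=c1.rays([p1])[0];d2=c2.rays([p2])[0]
    x=np.linalg.lstsq(np.c_[d1,-d2],c2.C-c1.C,rcond=None)[0]
    a=c1.C+x[0]*d1;b=c2.C+x[1]*d2;return (a+b)/2,np.linalg.norm(a-b)
E
python3 - <<'E'
from h import *
T=Cam("top0.npz");S=Cam("side0.npz")
z=lambda pts,o,k:(np.array(pts,float)+.5)/k-.5+np.array(o)
def yaw(v):return np.degrees(np.arctan2(v[1],v[0]))
# key top strip
k=T.plane(z([(221,110),(245,95),(308,215),(282,234)],(390,215),10),.088);print("keytop",k[:,:2],k.mean(0),yaw(k[3]-k[0]),yaw(k[2]-k[1]))
ks=S.plane(z([(525,140),(622,155)],(373,155),8)-[50,0],.088);print("key side",ks[:,:2],ks.mean(0),yaw(ks[1]-ks[0]))
# holder top via color
for n,C,o in(("T",T,(390,215,430,255)),("S",S,(380,165,410,200))):
    hsv=cv2.cvtColor(C.img,cv2.COLOR_BGR2HSV);m=((hsv[...,0]<14)&(hsv[...,1]>120)&(hsv[...,2]>75)).astype(np.uint8)
    mm=np.zeros_like(m);mm[o[1]:o[3],o[0]:o[2]]=m[o[1]:o[3],o[0]:o[2]]
    p=np.argwhere(mm)[:,::-1].astype(np.float32);P=C.plane(p,.032)[:,:2]
    r=cv2.minAreaRect((P*1000).astype(np.float32));print(n,"holder",len(p),r)
# chest lid
q=z([(52,203),(516,38),(657,413),(190,582)],(260,150),6);L=T.plane(q,.09)[:,:2]
print("lid",L,L.mean(0),[yaw(L[(i+1)%4]-L[i]) for i in range(4)],[np.linalg.norm(L[(i+1)%4]-L[i]) for i in range(4)])
q=z([(232,30),(553,115),(400,430),(45,325)],(270,170),6);L2=S.plane(q,.09)[:,:2]
print("lidS",L2,L2.mean(0),[yaw(L2[(i+1)%4]-L2[i]) for i in range(4)],[np.linalg.norm(L2[(i+1)%4]-L2[i]) for i in range(4)])
y=np.radians(np.mean([yaw(L[1]-L[0])+90,yaw(L[2]-L[3])+90]));
print("yaw",np.degrees(y))
for M in(L,L2):
  print("mouth from lid",M.mean(0)-.035*np.array([np.cos(y),np.sin(y)]))
b1=z([(378,362)],(260,150),6);b2=z([(366,181)],(270,170),6)
print("boss",T.plane(b1,.13),S.plane(b2,.13),tri(T,b1[0],S,b2[0]),"dark depth",T.plane(b1,.12),S.plane(b2,.12))
E
```

```text
keytop [[ 0.50816735 -0.28290392]
 [ 0.51236152 -0.28996749]
 [ 0.47793695 -0.30660966]
 [ 0.47265539 -0.29893851]] [ 0.4927803  -0.29460489  0.088     ] -155.69956787940947 -154.19908130649821
key side [[ 0.51294338 -0.28548677]
 [ 0.47607593 -0.30462612]] [ 0.49450965 -0.29505645  0.088     ] -152.56438656345435
T holder 271 ((492.1172180175781, -293.8597717285156), (57.82276153564453, 58.20170974731445), 24.583786010742188)
S holder 193 ((500.6778259277344, -309.818115234375), (58.98881149291992, 156.62283325195312), 26.51274871826172)
lid [[ 0.63421055  0.12531374]
 [ 0.71305548 -0.09868199]
 [ 0.52981028 -0.16177168]
 [ 0.45249129  0.05915512]] [ 0.5823919 -0.0189962] [np.float64(-70.60828780847294), np.float64(-161.0018726851121), np.float64(109.28880048806045), np.float64(20.005072414373416)] [np.float64(0.2374670765244295), np.float64(0.19380174255998775), np.float64(0.23406596490195905), np.float64(0.19338783416734837)]
lidS [[ 0.71053125 -0.09581822]
 [ 0.52948552 -0.16022173]
 [ 0.44926345  0.06208982]
 [ 0.63002667  0.12885334]] [ 0.57982672 -0.0162742 ] [np.float64(-160.4179708554446), np.float64(109.84219508983249), np.float64(20.271323668119642), np.float64(-70.28632286237705)] [np.float64(0.19215974336279346), np.float64(0.23634298670172646), np.float64(0.19269849429115415), np.float64(0.2386593755872314)]
yaw 19.340256339793747
mouth from lid [ 0.549367   -0.03058741]
mouth from lid [ 0.54680182 -0.02786541]
boss [[ 0.55012142 -0.02993377  0.13      ]] [[ 0.54787872 -0.02589162  0.13      ]] (array([ 0.55103568, -0.02981845,  0.12479626]), np.float64(0.0004827282509312074)) dark depth [[ 0.55149397 -0.02997674  0.12      ]] [[ 0.55435567 -0.03321007  0.12      ]]
```

The key axis is at about (0.493, -0.2945) with its x axis at 25° yaw. The lock mouth is at about (0.549, -0.029, 0.13), with the two views disagreeing by about 3 mm. Next I'll move over the key.

>>> arm_command --commands "0 0 0 30 -23 0 -1;0 0 0 30 -23 0 -1;0 0 0 30 -23 0 -1;0 0 0 30 -23 0 -1;0 0 0 30 -23 0 -1;0 0 0 30 -23 0 -1;0 0 0 30 -23 0 -1;0 0 0 30 -23 0 -1;0 0 0 30 -23 0 -1;0 0 0 30 -23 0 -1;0 0 0 30 -23 0 -1;0 0 0 30 -23 0 -1" --squeeze 20

```text
clock: 1.1
tool_pos: [0.4962, -0.2887, 0.3977]
tool_rot: [-0.002, 0.986, 0.167, -0.004]
ft_force: [1.2, -0.2, 0.3]
grip_width: 0.0929
```

```bash
cat >> h.py <<'E'
from scipy.spatial.transform import Rotation as Ro
def st(s): 
    q=s["tool_rot"];R=Ro.from_quat([q[1],q[2],q[3],q[0]]).as_matrix();p=s["tool_pos"]
    print("t%.2f tcp"%s["clock"],np.round(p*1000,1),"grasp",np.round((p+.167*R[:,2])*1000,1),"yaw %.2f"%np.degrees(np.arctan2(R[1,0],R[0,0])),"z",np.round(R[:,2],4),"F",np.round(s["ft_force"],1),"M",np.round(s["torque"],3),"w %.1f"%(s["grip_width"]*1000),"j",np.round(s["joint_pos"],2));return R
def to(s,target,yaw):  # grasp-point target, upright; print tool-frame delta
    R=st(s);g=s["tool_pos"]+.167*R[:,2];d=R.T@(np.array(target)-g)*1000
    y=np.radians(yaw);G=np.array([[np.cos(y),np.sin(y),0],[np.sin(y),-np.cos(y),0],[0,0,-1]]).T
    G=np.c_[[np.cos(y),np.sin(y),0],[np.sin(y),-np.cos(y),0],[0,0,-1]]
    print("shift mm",np.round(d,1),"rot deg",np.round(np.degrees(Ro.from_matrix(R.T@G).as_rotvec()),2), "TCP shift",np.round(R.T@(np.array(target)+[0,0,.167]-s["tool_pos"])*1000,1))
E
python3 -c "
from h import *;from plant import bot
to(bot.sense(),[.493,-.2945,.12],25)"
```

```text
t1.10 tcp [ 496.2 -288.7  397.7] grasp [ 494.7 -288.4  230.7] yaw 19.26 z [-0.0092  0.0021 -1.    ] F [ 1.2 -0.2  0.3] M [-0.011 -0.042 -0.007] w 92.9 j [ 0.44  0.43 -0.02  1.95  0.02  0.77 -0.82]
shift mm [ -2.7   5.8 110.7] rot deg [-0.31  0.44 -5.74] TCP shift [ -4.    4.9 110.7]
```

>>> arm_command --commands "0 0 -3 -2 2.5 28 -1;0 0.4 -2.7 -2 2.5 28 -1;0 0 0 0 0 28 -1;0 0 0 0 0 24 -1;0 0 0 0 0 0 -1;0 0 0 0 0 0 -1"

```text
clock: 1.6
tool_pos: [0.5023, -0.2814, 0.2869]
tool_rot: [-0.004, 0.974, 0.228, 0.003]
ft_force: [-0.0, 0.4, 0.8]
grip_width: 0.0928
```

Run:
```python
from h import *;from plant import bot
to(bot.sense(),[.493,-.2945,.073],25)
for n in("side","top"):
    c=bot.capture(n);np.savez(f"{n}1.npz",**c);cv2.imwrite(f"pics/{n}1.png",c["img"])
    C=Cam(c)
    u,v=C.proj([[.493,-.2945,.08]])[0].astype(int); cv2.imwrite(f"pics/g_{n}1.png",cv2.resize(c["img"][v-40:v+40,u-50:u+50],None,fx=6,fy=6,interpolation=cv2.INTER_CUBIC))
```

```text
t1.60 tcp [ 502.3 -281.4  286.9] grasp [ 502.9 -280.   119.9] yaw 26.41 z [ 0.0035  0.0087 -1.    ] F [-0.   0.4  0.8] M [-0.025 -0.022  0.023] w 92.8 j [ 0.46  0.58 -0.06  2.04  0.05  0.52 -0.75]
shift mm [-15.6   8.9  46.8] rot deg [-0.36 -0.4   1.41] TCP shift [-14.4   7.9  46.8]
```

View pics/g_side1.png

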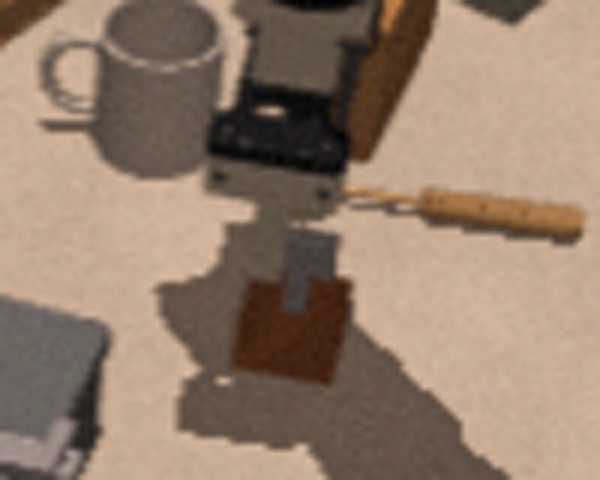

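The close-up shows the finger about 15 mm up-left of the key, which matches the measured offset. I'll correct that first, then descend.

>>> arm_command --commands "-0.3 -0.4 1.4 -14 8 0 -1;0 0 0 0 0 0 -1;0 0 0 0 0 0 -1"

```text
clock: 1.95
tool_pos: [0.4931, -0.2973, 0.2917]
tool_rot: [0.002, 0.977, 0.215, 0.002]
ft_force: [0.4, 0.1, -0.2]
grip_width: 0.0931
```

Run:
```python
from h import *;from plant import bot
to(bot.sense(),[.493,-.2945,.073],25)
for n in("side","top"):
    c=bot.capture(n);np.savez(f"{n}2.npz",**c)
    C=Cam(c)
    u,v=C.proj([[.493,-.2945,.08]])[0].astype(int); cv2.imwrite(f"pics/g_{n}2.png",cv2.resize(c["img"][v-40:v+40,u-50:u+50],None,fx=6,fy=6,interpolation=cv2.INTER_CUBIC))
```

```text
t1.95 tcp [ 493.1 -297.3  291.7] grasp [ 494.  -297.8  124.7] yaw 24.79 z [ 0.0052 -0.0033 -1.    ] F [ 0.4  0.1 -0.2] M [-0.01   0.025  0.012] w 93.1 j [ 0.47  0.57 -0.05  2.04  0.05  0.52 -0.75]
shift mm [ 0.3 -3.7 51.7] rot deg [ 0.3  -0.19 -0.21] TCP shift [ 0.9 -2.8 51.7]
```

View pics/g_side2.png

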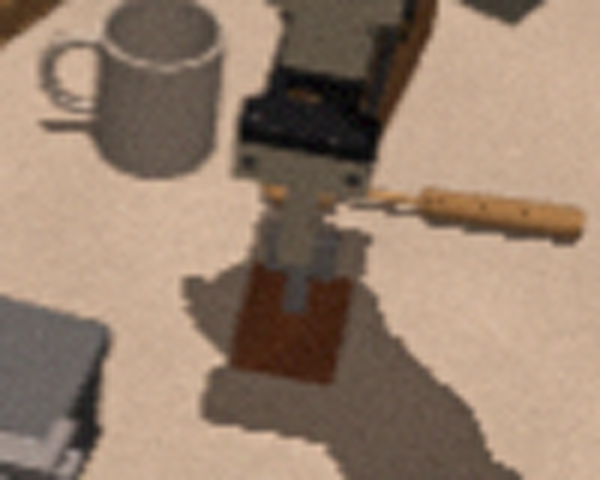

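View pics/g_top2.png

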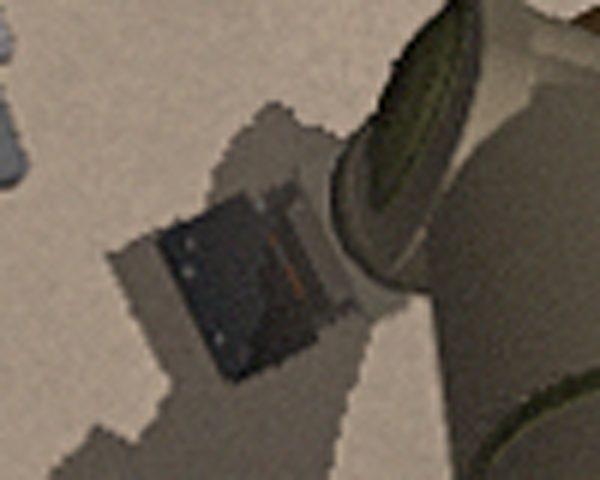

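The finger is now centred in front of the handle, at about (300,240) in the crop. I'll descend.

>>> arm_command --commands "0 0 0 1 -2.5 18 -1;0 0 0 0 0 18 -1;0 0 0 0 0 10 -1;0 0 0 0 0 0 -1;0 0 0 0 0 0 -1;0 0 0 0 0 0 -1"

```text
clock: 2.55
tool_pos: [0.4942, -0.2953, 0.2476]
tool_rot: [0.004, 0.977, 0.214, 0.005]
ft_force: [0.2, -0.1, -0.2]
grip_width: 0.0931
```

Run:
```python
from h import *;from plant import bot
to(bot.sense(),[.493,-.2945,.073],25)
c=bot.capture("side")
to(bot.sense(),[.493,-.2945,.073],25)
```

```text
t2.55 tcp [ 494.2 -295.3  247.6] grasp [ 496.  -296.2   80.6] yaw 24.76 z [ 0.0106 -0.0057 -0.9999] F [ 0.2 -0.1 -0.2] M [ 0.054  0.037 -0.01 ] w 93.1 j [ 0.47  0.64 -0.04  2.07  0.06  0.42 -0.76]
shift mm [-2.1 -2.9  7.6] rot deg [ 0.55 -0.42 -0.24] TCP shift [-0.8 -1.3  7.6]
t2.60 tcp [ 494.3 -295.4  247.8] grasp [ 496.1 -296.3   80.8] yaw 24.76 z [ 0.011  -0.0059 -0.9999] F [-0.2 -0.2 -0. ] M [ 0.04  -0.041 -0.022] w 93.3 j [ 0.47  0.64 -0.04  2.07  0.06  0.42 -0.76]
shift mm [-2.1 -3.1  7.8] rot deg [ 0.57 -0.43 -0.24] TCP shift [-0.9 -1.4  7.8]
```

>>> arm_command --commands "0.6 -0.4 -0.2 -1 -1.4 8 -1;0 0 0 0 0 0 -1;0 0 0 0 0 0 -1"

```text
clock: 2.85
tool_pos: [0.4931, -0.2947, 0.2407]
tool_rot: [0.0, 0.976, 0.216, 0.001]
ft_force: [0.2, -0.0, -0.1]
grip_width: 0.0928
```

Run:
```python
from h import *;from plant import bot
to(bot.sense(),[.493,-.2945,.073],25)
```

```text
t2.85 tcp [ 493.1 -294.7  240.7] grasp [ 493.4 -294.7   73.7] yaw 24.98 z [ 1.5e-03  2.0e-04 -1.0e+00] F [ 0.2 -0.  -0.1] M [ 0.056 -0.017 -0.059] w 92.8 j [ 0.47  0.65 -0.04  2.07  0.06  0.42 -0.75]
shift mm [-0.3 -0.3  0.7] rot deg [ 0.02 -0.08 -0.02] TCP shift [-0.  -0.2  0.7]
```

Now I'll close the gripper.

>>> arm_command --commands "0 0 0 0 0 0 1;0 0 0 0 0 0 1;0 0 0 0 0 0 1;0 0 0 0 0 0 1;0 0 0 0 0 0 1;0 0 0 0 0 0 1;0 0 0 0 0 0 1;0 0 0 0 0 0 1" --squeeze 25

```text
clock: 3.52
tool_pos: [0.4933, -0.2948, 0.2414]
tool_rot: [0.0, 0.976, 0.216, 0.001]
ft_force: [-0.2, 1.1, -0.4]
grip_width: 0.0443
```

Run:
```python
from h import *;from plant import bot
to(bot.sense(),[.493,-.2945,.073],25)
c=bot.capture("side");C=Cam(c)
u,v=C.proj([[.493,-.2945,.08]])[0].astype(int); cv2.imwrite(f"pics/g3.png",cv2.resize(c["img"][v-40:v+40,u-50:u+50],None,fx=6,fy=6,interpolation=cv2.INTER_CUBIC))
```

```text
t3.52 tcp [ 493.3 -294.8  241.4] grasp [ 493.6 -294.8   74.4] yaw 24.97 z [ 2.3e-03 -2.0e-04 -1.0e+00] F [-0.2  1.1 -0.4] M [-0.003  0.051 -0.001] w 44.3 j [ 0.47  0.65 -0.04  2.07  0.06  0.42 -0.75]
shift mm [-0.4 -0.6  1.4] rot deg [ 0.06 -0.11 -0.03] TCP shift [-0.1 -0.4  1.4]
```

View pics/g3.png

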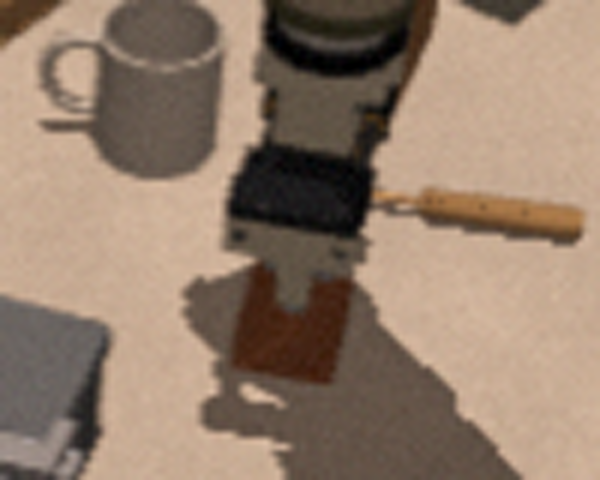

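The fingers straddle the handle but are still closing, so I'll keep going.

>>> arm_command --commands "0 0 0 0 0 0 1;0 0 0 0 0 0 1;0 0 0 0 0 0 1;0 0 0 0 0 0 1;0 0 0 0 0 0 1;0 0 0 0 0 0 1;0 0 0 0 0 0 1;0 0 0 0 0 0 1"

```text
clock: 4.23
tool_pos: [0.4933, -0.2948, 0.2413]
tool_rot: [0.0, 0.976, 0.216, 0.001]
ft_force: [-0.8, 0.5, 0.4]
grip_width: 0.0121
```

Run:
```python
from h import *;from plant import bot
to(bot.sense(),[.493,-.2945,.073],25)
```

```text
t4.23 tcp [ 493.3 -294.8  241.3] grasp [ 493.6 -294.9   74.3] yaw 24.97 z [ 2.2e-03 -2.0e-04 -1.0e+00] F [-0.8  0.5  0.4] M [-0.006 -0.017 -0.011] w 12.1 j [ 0.47  0.65 -0.04  2.07  0.06  0.42 -0.75]
shift mm [-0.4 -0.6  1.3] rot deg [ 0.06 -0.11 -0.03] TCP shift [-0.1 -0.4  1.3]
```

The gripper holds the key at 12.1 mm width, so the foot is 233.3 mm below the TCP. I'll lift it straight up.

>>> arm_command --commands "0 0 0 0 0 -10 1;0 0 0 0 0 -15 1;0 0 0 0 0 -15 1;0 0 0 0 0 -22 1;0 0 0 0 0 -22 1;0 0 0 0 0 -22 1;0 0 0 0 0 -22 1;0 0 0 0 0 -22 1;0 0 0 0 0 -10 1;0 0 0 0 0 0 1;0 0 0 0 0 0 1"

```text
clock: 5.15
tool_pos: [0.4911, -0.2939, 0.4141]
tool_rot: [-0.0, 0.976, 0.216, 0.0]
ft_force: [-0.2, -0.0, -1.4]
grip_width: 0.0117
```

Run:
```python
from h import *;from plant import bot
s=bot.sense();to(s,[.549,-.029,.226],50)
C=Cam(bot.capture("side"));im=C.img
g=s["tool_pos"]+[0,0,-.2];u,v=C.proj([g])[0].astype(int); cv2.imwrite(f"pics/g4.png",cv2.resize(im[v-40:v+40,u-50:u+50],None,fx=6,fy=6,interpolation=cv2.INTER_CUBIC))
```

```text
t5.15 tcp [ 491.1 -293.9  414.1] grasp [ 491.1 -293.8  247.1] yaw 24.98 z [ 3.e-04  9.e-04 -1.e+00] F [-0.2 -0.  -1.4] M [ 0.04  -0.002 -0.017] w 11.7 j [ 0.48  0.41 -0.06  1.94  0.03  0.79 -0.73]
shift mm [ 164.2 -215.5   21.4] rot deg [ -0.03  -0.05 -25.02] TCP shift [ 164.3 -215.7   21.4]
```

View pics/g4.png

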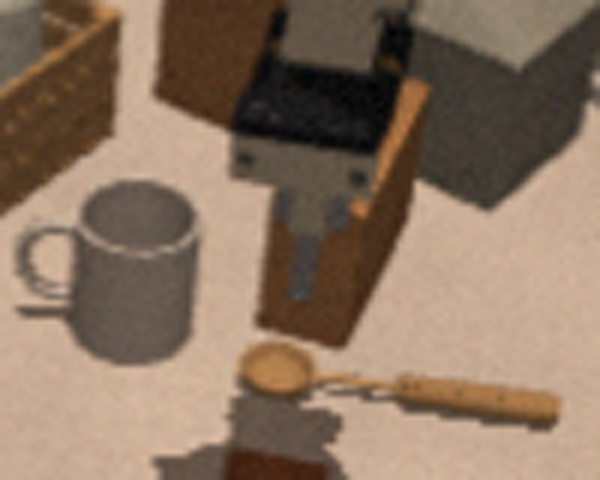

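The key hangs upright in the fingers, with its foot at about (303,298) in the crop. Next I'll move over the lock and turn to about 50° yaw.

>>> arm_command --commands "0 0 0 10 -14 0 1;0 0 0 20 -26 0 1;0 0 0 20 -26 0 1;0 0 0 20 -26 0 1;0 0 0 20 -26 0 1;0 0 0 20 -26 0 1;0 0 0 20 -26 0 1;0 0 0 15 -20 0 1;0 0 -6 0 0 0 1;0 0 -6 0 0 0 1;0 0 -6 0 0 0 1;0 0 -6 0 0 0 1"

```text
clock: 6.2
tool_pos: [0.5416, -0.0482, 0.4001]
tool_rot: [-0.006, 0.907, 0.42, -0.009]
ft_force: [0.7, -0.9, -0.9]
grip_width: 0.0117
```

>>> arm_command --commands "0 0 0 0 0 0 1;0 0 0 0 0 0 1"

```text
clock: 6.37
tool_pos: [0.5411, -0.048, 0.3978]
tool_rot: [-0.008, 0.907, 0.422, -0.011]
ft_force: [-0.3, -0.3, -1.1]
grip_width: 0.0119
```

Run:
```python
from h import *;from plant import bot
s=bot.sense();to(s,[.549,-.029,.226],50)
```

```text
t6.37 tcp [541.1 -48.  397.8] grasp [536.8 -47.2 230.9] yaw 49.91 z [-0.026   0.0046 -0.9997] F [-0.3 -0.3 -1.1] M [-0.024 -0.061 -0.005] w 11.9 j [ 0.14  0.4  -0.21  2.01  0.11  0.77 -0.83]
shift mm [21.9 -2.3  4.7] rot deg [-1.31  0.75 -0.1 ] TCP shift [19.7 -6.1  4.7]
```

>>> arm_command --commands "-1.3 0.75 0 20 -6 0 1;0 0 0 0 0 0 1;0 0 0 0 0 0 1"

```text
clock: 6.62
tool_pos: [0.5491, -0.0297, 0.3957]
tool_rot: [-0.0, 0.909, 0.416, -0.002]
ft_force: [-0.6, -0.6, -1.4]
grip_width: 0.0118
```

Run:
```python
from h import *;from plant import bot
s=bot.sense();R=to(s,[.549,-.029,.226],50)
for n in("side","top"):
    c=bot.capture(n);np.savez(f"{n}5.npz",**c);C=Cam(c)
    u,v=C.proj([[.549,-.029,.14]])[0].astype(int);print(n,u,v)
    cv2.imwrite(f"pics/g5{n}.png",cv2.resize(C.img[v-40:v+40,u-50:u+50],None,fx=7,fy=7,interpolation=cv2.INTER_CUBIC))
```

```text
t6.62 tcp [549.1 -29.7 395.7] grasp [548.6 -29.7 228.7] yaw 49.18 z [-3.1e-03 -4.0e-04 -1.0e+00] F [-0.6 -0.6 -1.4] M [-0.039  0.007  0.035] w 11.8 j [ 0.1   0.41 -0.2   2.    0.12  0.74 -0.89]
shift mm [ 0.8 -0.2  2.7] rot deg [-0.12  0.13 -0.82] TCP shift [ 0.4 -0.5  2.7]
side 330 196
top 322 209
```

View pics/g5side.png

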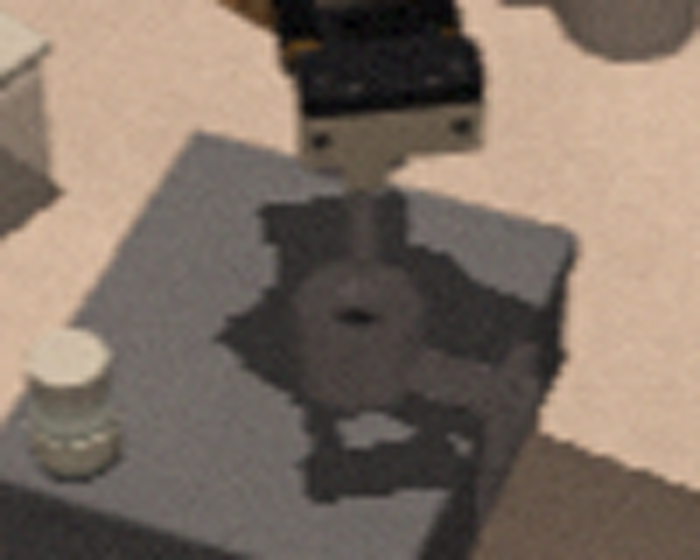

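View pics/g5top.png

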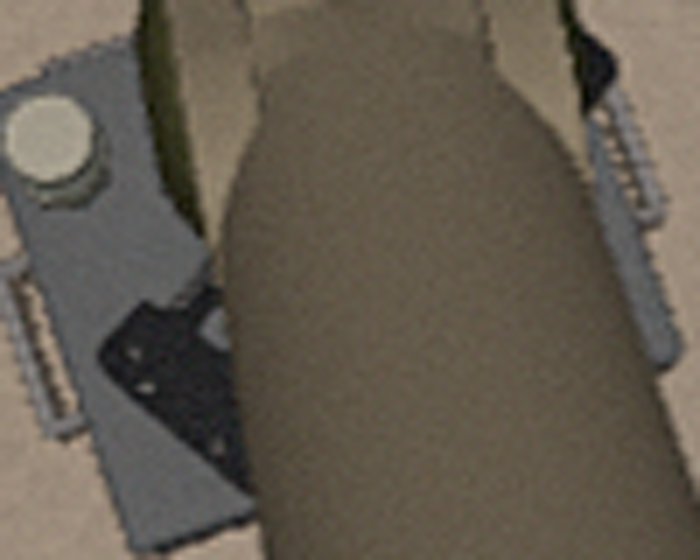

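The top view is blocked by the arm. The side view shows the shank in shadow near column 366, above the bore at about (357,315). I'll stretch the contrast and lower a little.

Run:
```python
from h import *
C=Cam("side5.npz");im=C.img[170:225,305:355].astype(float)
im=np.clip((im-20)*2.5,0,255).astype(np.uint8)
o=cv2.resize(im,None,fx=10,fy=10,interpolation=cv2.INTER_CUBIC)
cv2.imwrite("pics/g6.png",o)
print(C.proj([[.549,-.029,.13],[.5488,-.0297,.1624],[.549,-.0297,.21]]))
```

```text
[[330.97259647 199.03470651]
 [331.11438889 191.45936444]
 [330.97654742 179.94157674]]
```

View pics/g6.png

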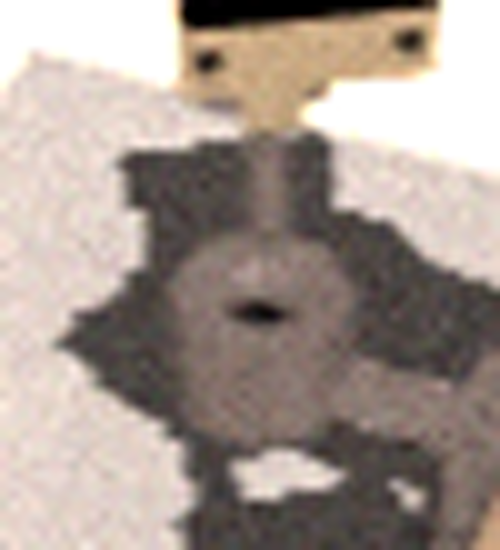

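>>> arm_command --commands "-0.1 0.1 -0.8 1 -0.5 9 1;0 0 0 0 0 9 1;0 0 0 0 0 6 1;0 0 0 0 0 0 1;0 0 0 0 0 0 1"

```text
clock: 7.13
tool_pos: [0.5487, -0.0298, 0.3686]
tool_rot: [-0.0, 0.907, 0.422, -0.001]
ft_force: [0.1, -0.2, -0.2]
grip_width: 0.0117
```

Run:
```python
from h import *;from plant import bot
s=bot.sense();R=to(s,[.5495,-.0285,.19],50)
C=Cam(bot.capture("side"));im=C.img[170:225,305:355].astype(float)
im=np.clip((im-20)*2.5,0,255).astype(np.uint8)
cv2.imwrite("pics/g7.png",cv2.resize(im,None,fx=10,fy=10,interpolation=cv2.INTER_CUBIC))
```

```text
t7.13 tcp [548.7 -29.8 368.6] grasp [548.4 -29.9 201.6] yaw 49.88 z [-1.9e-03 -3.0e-04 -1.0e+00] F [ 0.1 -0.2 -0.2] M [ 0.013 -0.018 -0.022] w 11.7 j [ 0.09  0.44 -0.2   2.03  0.14  0.68 -0.89]
shift mm [ 1.8 -0.  11.6] rot deg [-0.07  0.09 -0.12] TCP shift [ 1.5 -0.2 11.6]
```

View pics/g7.png

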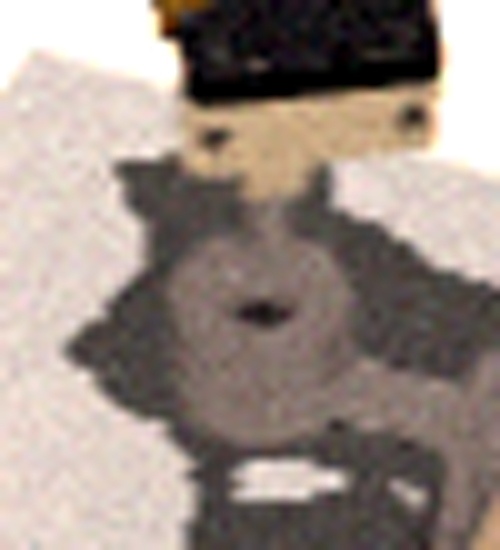

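The shank is nearly in line with the bore (column 268 against 262). I'll shift 1.5 mm and go down into the funnel.

>>> arm_command --commands "0 0 0 1.5 0 0 1;0 0 0 0 0 3 1;0 0 0 0 0 3 1;0 0 0 0 0 3 1;0 0 0 0 0 3 1;0 0 0 0 0 0 1"

```text
clock: 7.68
tool_pos: [0.55, -0.0287, 0.3561]
tool_rot: [0.0, 0.907, 0.421, -0.0]
ft_force: [0.3, -0.6, -1.6]
grip_width: 0.0119
```

Run:
```python
from h import *;from plant import bot
s=bot.sense();R=to(s,[.5495,-.0285,.19],50)
```

```text
t7.68 tcp [550.  -28.7 356.1] grasp [549.9 -28.8 189.1] yaw 49.84 z [-4.e-04 -3.e-04 -1.e+00] F [ 0.3 -0.6 -1.6] M [ 0.007 -0.058  0.025] w 11.9 j [ 0.09  0.46 -0.19  2.04  0.14  0.65 -0.9 ]
shift mm [-0.1 -0.5 -0.9] rot deg [-0.01  0.03 -0.16] TCP shift [-0.2 -0.6 -0.9]
```

The foot is 7 mm below the mouth with no contact force, so it's in the bore. I'll continue gently.

>>> arm_command --commands "0 0 0 0 0 2 1;0 0 0 0 0 2 1;0 0 0 0 0 2 1;0 0 0 0 0 0 1"

```text
clock: 8.02
tool_pos: [0.55, -0.0287, 0.3494]
tool_rot: [0.0, 0.907, 0.421, -0.0]
ft_force: [0.4, -0.1, -1.3]
grip_width: 0.0121
```

Run:
```python
from h import *;from plant import bot
s=bot.sense();R=to(s,[.5495,-.0285,.19],50)
```

```text
t8.02 tcp [550.  -28.7 349.4] grasp [549.9 -28.8 182.4] yaw 49.84 z [-5.e-04 -3.e-04 -1.e+00] F [ 0.4 -0.1 -1.3] M [-0.014 -0.048  0.003] w 12.1 j [ 0.09  0.47 -0.19  2.05  0.15  0.64 -0.9 ]
shift mm [-0.1 -0.5 -7.6] rot deg [-0.01  0.03 -0.16] TCP shift [-0.2 -0.5 -7.6]
```

>>> arm_command --commands "0 0 0 0 0 1.5 1;0 0 0 0 0 1.5 1;0 0 0 0 0 0 1"

```text
clock: 8.27
tool_pos: [0.5503, -0.029, 0.3463]
tool_rot: [0.0, 0.907, 0.421, 0.0]
ft_force: [-0.2, -0.3, -1.6]
grip_width: 0.0117
```

Run:
```python
from h import *;from plant import bot
s=bot.sense();R=to(s,[.5495,-.0285,.19],50)
```

```text
t8.27 tcp [550.3 -29.  346.3] grasp [550.4 -29.1 179.3] yaw 49.84 z [ 4.e-04 -7.e-04 -1.e+00] F [-0.2 -0.3 -1.6] M [-0.136 -0.09   0.043] w 11.7 j [ 0.09  0.48 -0.19  2.05  0.15  0.63 -0.91]
shift mm [ -0.1  -1.1 -10.7] rot deg [ 0.04  0.02 -0.16] TCP shift [ -0.1  -0.9 -10.7]
```

>>> arm_command --commands "0 0 0 0 0 1.5 1;0 0 0 0 0 1.5 1;0 0 0 0 0 0 1"

```text
clock: 8.52
tool_pos: [0.5503, -0.029, 0.3434]
tool_rot: [0.001, 0.907, 0.421, 0.0]
ft_force: [-0.9, -0.5, 1.3]
grip_width: 0.012
```

Run:
```python
from h import *;from plant import bot
s=bot.sense();R=to(s,[.5495,-.0285,.19],50)
```

```text
t8.52 tcp [550.3 -29.  343.4] grasp [550.4 -29.2 176.4] yaw 49.83 z [ 7.e-04 -8.e-04 -1.e+00] F [-0.9 -0.5  1.3] M [-0.144  0.074 -0.011] w 12.0 j [ 0.08  0.48 -0.19  2.05  0.15  0.62 -0.91]
shift mm [ -0.1  -1.1 -13.6] rot deg [ 0.06  0.01 -0.17] TCP shift [ -0.1  -0.9 -13.6]
```

Fz has risen by about 2.4 N, so the foot is resting on the sprung spindle face. I'll press slightly and turn slowly anticlockwise (rz negative).

>>> arm_command --commands "0 0 0 0 0 1.5 1;0 0 -2 0 0 0.3 1;0 0 -2 0 0 0.3 1;0 0 -2 0 0 0.3 1;0 0 -2 0 0 0.3 1;0 0 0 0 0 0 1"

```text
clock: 9.02
tool_pos: [0.5501, -0.0287, 0.3399]
tool_rot: [0.0, 0.874, 0.486, -0.0]
ft_force: [0.4, 0.5, -0.9]
grip_width: 0.0117
```

Run:
```python
from h import *;from plant import bot
s=bot.sense();R=to(s,[.5495,-.0285,.19],50)
```

```text
t9.02 tcp [550.1 -28.7 339.9] grasp [550.2 -28.8 172.9] yaw 58.20 z [ 3.e-04 -6.e-04 -1.e+00] F [ 0.4  0.5 -0.9] M [-0.144 -0.153 -0.014] w 11.7 j [ 0.11  0.49 -0.23  2.05  0.19  0.62 -0.8 ]
shift mm [ -0.1  -0.7 -17.1] rot deg [0.03 0.02 8.2 ] TCP shift [ -0.1  -0.6 -17.1]
```

The push has fallen off to Fz -0.9 with the foot lower, so the socket appears to be engaged. I'll push it home gently.

>>> arm_command --commands "0 0 0 0 0 1.5 1;0 0 0 0 0 1.5 1;0 0 0 0 0 0 1"

```text
clock: 9.27
tool_pos: [0.5501, -0.0288, 0.3364]
tool_rot: [0.0, 0.875, 0.485, 0.0]
ft_force: [-0.1, 0.2, -1.1]
grip_width: 0.0117
```

Run:
```python
from h import *;from plant import bot
s=bot.sense();R=to(s,[.5495,-.0285,.19],50)
```

```text
t9.27 tcp [550.1 -28.8 336.4] grasp [550.2 -28.8 169.4] yaw 58.02 z [ 4.e-04 -3.e-04 -1.e+00] F [-0.1  0.2 -1.1] M [-0.114 -0.097  0.021] w 11.7 j [ 0.11  0.49 -0.23  2.05  0.19  0.61 -0.8 ]
shift mm [ -0.1  -0.8 -20.6] rot deg [ 0.03 -0.    8.02] TCP shift [ -0.1  -0.7 -20.6]
```

>>> arm_command --commands "0 0 0 0 0 1.5 1;0 0 0 0 0 1.5 1;0 0 0 0 0 0 1"

```text
clock: 9.52
tool_pos: [0.5503, -0.0285, 0.3353]
tool_rot: [0.001, 0.875, 0.484, 0.0]
ft_force: [-2.5, -0.3, 3.8]
grip_width: 0.0115
```

Run:
```python
from h import *;from plant import bot
s=bot.sense();R=to(s,[.5495,-.0285,.19],50)
```

```text
t9.52 tcp [550.3 -28.5 335.3] grasp [550.6 -28.7 168.3] yaw 57.92 z [ 0.0016 -0.001  -1.    ] F [-2.5 -0.3  3.8] M [-0.197  0.464 -0.023] w 11.5 j [ 0.11  0.49 -0.23  2.06  0.19  0.61 -0.8 ]
shift mm [ -0.4  -1.  -21.7] rot deg [ 0.11 -0.01  7.92] TCP shift [ -0.4  -0.7 -21.7]
```

Fz is about +5 N net, with a lateral force of -2.5 N in x, so it's wedging slightly. I'll ease the tool towards -x and push again.

>>> arm_command --commands "0 0 0 -0.5 -0.8 0 1;0 0 0 0 0 0 1"

```text
clock: 9.68
tool_pos: [0.5497, -0.0285, 0.336]
tool_rot: [0.001, 0.875, 0.484, 0.001]
ft_force: [0.0, -0.6, 2.2]
grip_width: 0.0116
```

Run:
```python
from h import *;from plant import bot
s=bot.sense();R=to(s,[.5495,-.0285,.16],58)
```

```text
t9.68 tcp [549.7 -28.5 336. ] grasp [550.3 -28.7 169. ] yaw 57.87 z [ 0.0035 -0.0012 -1.    ] F [ 0.  -0.6  2.2] M [-0.084  0.293  0.004] w 11.6 j [ 0.11  0.49 -0.22  2.06  0.19  0.61 -0.81]
shift mm [-0.3 -0.8  9. ] rot deg [ 0.21 -0.05 -0.13] TCP shift [-0.1 -0.2  9. ]
```

>>> arm_command --commands "0.2 0 0 0 0 1.5 1;0 0 0 0 0 1 1;0 0 0 0 0 0 1"

```text
clock: 9.93
tool_pos: [0.5501, -0.0287, 0.3352]
tool_rot: [0.001, 0.875, 0.483, 0.001]
ft_force: [-2.8, -0.8, 5.4]
grip_width: 0.0118
```

Run:
```python
from h import *;from plant import bot
for i in range(3):
    s=bot.sense();R=st(s)
    C=Cam(bot.capture("side"))
im=C.img[165:215,305:355].astype(float)
im=np.clip((im-20)*2.5,0,255).astype(np.uint8)
cv2.imwrite("pics/g8.png",cv2.resize(im,None,fx=10,fy=10,interpolation=cv2.INTER_CUBIC))
```

```text
t9.93 tcp [550.1 -28.7 335.2] grasp [550.5 -28.7 168.2] yaw 57.82 z [ 2.4e-03 -1.0e-04 -1.0e+00] F [-2.8 -0.8  5.4] M [-0.07   0.553 -0.02 ] w 11.8 j [ 0.11  0.49 -0.23  2.06  0.19  0.61 -0.81]
t9.98 tcp [550.1 -28.7 335.3] grasp [550.5 -28.7 168.3] yaw 57.81 z [ 2.5e-03 -1.0e-04 -1.0e+00] F [-1.4 -0.6  8.9] M [-0.16   0.577  0.002] w 12.1 j [ 0.11  0.49 -0.23  2.06  0.19  0.61 -0.81]
t10.03 tcp [550.1 -28.7 335.3] grasp [550.5 -28.7 168.3] yaw 57.81 z [ 2.5e-03 -1.0e-04 -1.0e+00] F [-2.   0.4  8.8] M [-0.185  0.586 -0.012] w 11.7 j [ 0.11  0.49 -0.23  2.06  0.19  0.61 -0.81]
```

View pics/g8.png

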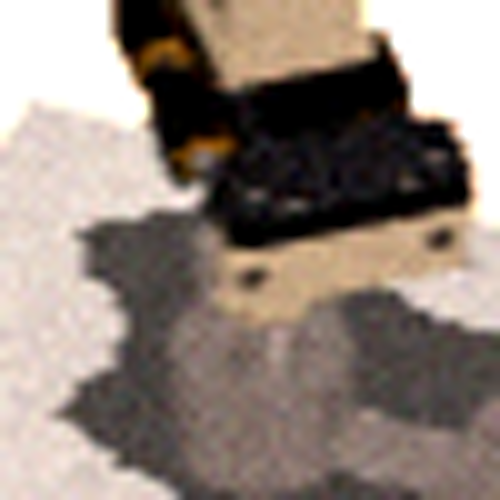

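The force has risen to about 10 N net while z barely changes, so I'll probe step by step before judging. First I'll relax a row.

>>> arm_command --commands "0 0 0 0 0 0 1;0 0 0 0 0 0 1"

```text
clock: 10.25
tool_pos: [0.55, -0.0287, 0.3357]
tool_rot: [0.001, 0.876, 0.483, 0.001]
ft_force: [-0.7, -0.5, 3.5]
grip_width: 0.0119
```

>>> arm_command --commands "0 0 0 0 0 -1 1;0 0 0 0 0 0 1"

```text
clock: 10.42
tool_pos: [0.5499, -0.0287, 0.3364]
tool_rot: [0.001, 0.876, 0.483, 0.001]
ft_force: [0.2, -0.2, -0.6]
grip_width: 0.012
```

>>> arm_command --commands "0 0 0 0 0 -1.5 1;0 0 0 0 0 0 1"

```text
clock: 10.58
tool_pos: [0.5499, -0.0288, 0.3375]
tool_rot: [0.0, 0.876, 0.483, 0.001]
ft_force: [0.6, 0.1, -0.1]
grip_width: 0.0118
```

Run:
```python
from h import *;from plant import bot
for i in range(2):
    s=bot.sense();R=st(s)
    C=Cam(bot.capture("side"))
```

```text
t10.58 tcp [549.9 -28.8 337.5] grasp [550.1 -28.8 170.5] yaw 57.77 z [ 0.0014 -0.     -1.    ] F [ 0.6  0.1 -0.1] M [-0.143 -0.217  0.016] w 11.8 j [ 0.11  0.49 -0.23  2.05  0.18  0.61 -0.8 ]
t10.63 tcp [549.9 -28.8 337.3] grasp [550.1 -28.8 170.3] yaw 57.77 z [ 0.0013  0.     -1.    ] F [-0.1  0.  -0.8] M [-0.115 -0.2   -0.017] w 11.7 j [ 0.11  0.49 -0.23  2.05  0.18  0.61 -0.8 ]
```

>>> arm_command --commands "0 0 3 0 0 0 1;0 0 3 0 0 0 1;0 0 3 0 0 0 1"

```text
clock: 10.93
tool_pos: [0.5501, -0.0293, 0.3371]
tool_rot: [0.0, 0.912, 0.411, 0.001]
ft_force: [0.1, 1.3, 0.5]
grip_width: 0.0117
```

Run:
```python
from h import *;from plant import bot
for i in range(2):
    s=bot.sense();R=st(s)
    C=Cam(bot.capture("side"))
```

```text
t10.93 tcp [550.1 -29.3 337.1] grasp [550.4 -29.3 170.1] yaw 48.51 z [ 1.6e-03 -1.0e-04 -1.0e+00] F [0.1 1.3 0.5] M [ 0.021 -0.077  0.019] w 11.7 j [ 0.08  0.49 -0.18  2.06  0.15  0.61 -0.93]
t10.98 tcp [550.1 -29.2 337.1] grasp [550.3 -29.3 170.1] yaw 48.29 z [ 0.0015 -0.     -1.    ] F [ 0.  -0.2  0.3] M [-0.227 -0.125  0.069] w 11.5 j [ 0.08  0.49 -0.18  2.06  0.15  0.61 -0.93]
```

>>> arm_command --commands "0 0 0 -0.3 0 1.5 1;0 0 0 0 0 1.5 1"

```text
clock: 11.2
tool_pos: [0.5501, -0.029, 0.3351]
tool_rot: [0.001, 0.911, 0.413, 0.001]
ft_force: [-4.1, 0.1, 23.8]
grip_width: 0.0117
```

Run:
```python
from h import *;from plant import bot
for i in range(3):
    s=bot.sense();R=st(s)
    C=Cam(bot.capture("side"))
```

```text
t11.20 tcp [550.1 -29.  335.1] grasp [550.6 -29.1 168.1] yaw 48.83 z [ 2.7e-03 -5.0e-04 -1.0e+00] F [-4.1  0.1 23.8] M [-0.091  1.37   0.028] w 11.7 j [ 0.08  0.49 -0.18  2.06  0.15  0.6  -0.92]
t11.25 tcp [550.1 -29.  335.2] grasp [550.5 -29.1 168.2] yaw 48.84 z [ 2.6e-03 -5.0e-04 -1.0e+00] F [-3.1 -1.1 14.2] M [-0.06   0.823  0.025] w 11.9 j [ 0.08  0.49 -0.18  2.06  0.15  0.6  -0.92]
t11.30 tcp [550.  -29.1 335.3] grasp [550.5 -29.2 168.3] yaw 48.83 z [ 2.7e-03 -5.0e-04 -1.0e+00] F [-2.9  0.5 13.6] M [ 0.004  0.788 -0.016] w 12.0 j [ 0.08  0.49 -0.18  2.06  0.15  0.6  -0.92]
```

It stops rigidly at TCP z ≈ 0.3352, which corresponds to the nominal home depth. I don't want to press harder to confirm it. I'll release, back off and check the key height by camera.

>>> arm_command --commands "0 0 0 0 0 -1 1;0 0 0 0 0 0 0;0 0 0 0 0 0 0;0 0 0 0 0 0 0;0 0 0 0 0 0 0;0 0 0 0 0 0 0;0 0 0 0 0 0 0;0 0 0 0 0 0 0"

```text
clock: 12.02
tool_pos: [0.5496, -0.0289, 0.3358]
tool_rot: [0.0, 0.909, 0.416, 0.001]
ft_force: [0.6, -0.2, -0.0]
grip_width: 0.0459
```

>>> arm_command --commands "0 0 0 0 0 -10 0;0 0 0 0 0 -25 0;0 0 0 0 0 -25 0;0 0 0 0 0 -25 0;0 0 0 0 0 -25 0;0 0 0 0 0 0 0"

```text
clock: 12.52
tool_pos: [0.5491, -0.0285, 0.4519]
tool_rot: [-0.001, 0.909, 0.417, -0.001]
ft_force: [0.6, 0.4, -0.1]
grip_width: 0.0469
```

Run:
```python
from h import *;from plant import bot
s=bot.sense();R=st(s)
c=bot.capture("side");np.savez("side9.npz",**c);C=Cam(c)
im=C.img[160:215,305:355].astype(float)
im=np.clip((im-20)*2,0,255).astype(np.uint8)
cv2.imwrite("pics/g9.png",cv2.resize(im,None,fx=10,fy=10,interpolation=cv2.INTER_CUBIC))
y=np.radians(48.8);u=np.array([np.cos(y),np.sin(y),0])
for z in(.183,.19):
  for a in(-.02,.02):
    print(z,a,((C.proj([np.array([.5503,-.029,z])+a*u])[0]-[305,160])*10+4.5).round())
print((C.proj([[.5503,-.029,.13]])[0]-[305,160])*10+4.5)
```

```text
t12.52 tcp [549.1 -28.5 451.9] grasp [548.6 -28.4 284.9] yaw 49.25 z [-3.1e-03  7.0e-04 -1.0e+00] F [ 0.6  0.4 -0.1] M [-0.047 -0.12   0.039] w 46.9 j [ 0.11  0.34 -0.21  1.94  0.09  0.87 -0.86]
0.183 -0.02 [326. 263.]
0.183 0.02 [194. 276.]
0.19 -0.02 [326. 246.]
0.19 0.02 [193. 259.]
[261.05212874 392.88210487]
```

View pics/g9.png

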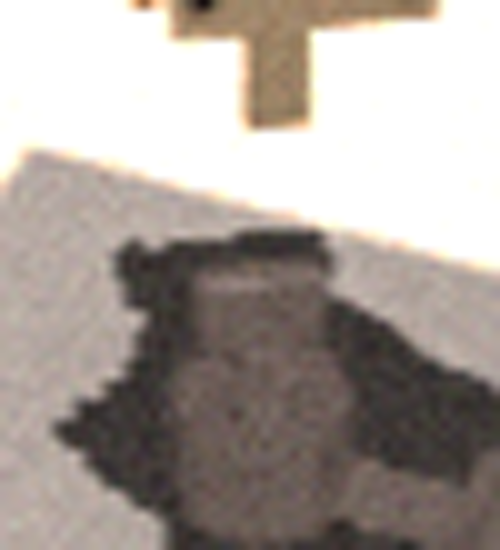

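Camera check: the key's top strip sits around crop row 277 (z ≈ 0.180 ± 0.004). Home predicts row 270 (z 0.183), while resting on the spindle face would give about row 240 (z 0.196). So the key is home and standing by itself. I'll go back down and regrip.

>>> arm_command --commands "0 0.2 0 0.5 0.5 30 0;0 0 0 0 0 30 0;0 0 0 0 0 25 0;0 0 0 0 0 15 0;0 0 0 0 0 0 0;0 0 0 0 0 0 0" --squeeze 18

```text
clock: 13.07
tool_pos: [0.5484, -0.0284, 0.3479]
tool_rot: [-0.001, 0.909, 0.417, 0.001]
ft_force: [0.5, 0.5, 0.1]
grip_width: 0.0467
```

Run:
```python
from h import *;from plant import bot
to(bot.sense(),[.5498,-.0288,.169],49)
```

```text
t13.07 tcp [548.4 -28.4 347.9] grasp [548.6 -27.8 180.9] yaw 49.25 z [ 0.0012  0.0033 -1.    ] F [0.5 0.5 0.1] M [-0.014 -0.011  0.051] w 46.7 j [ 0.09  0.47 -0.19  2.05  0.14  0.63 -0.91]
shift mm [ 0.   1.6 11.9] rot deg [-0.07 -0.19  0.25] TCP shift [ 0.6  1.4 11.9]
```

>>> arm_command --commands "-0.1 -0.2 0.2 0.6 1.4 11 0;0 0 0 0 0 0 0;0 0 0 0 0 0 1;0 0 0 0 0 0 1;0 0 0 0 0 0 1;0 0 0 0 0 0 1;0 0 0 0 0 0 1;0 0 0 0 0 0 1;0 0 0 0 0 0 1;0 0 0 0 0 0 1;0 0 0 0 0 0 1"

```text
clock: 13.98
tool_pos: [0.5503, -0.0283, 0.3396]
tool_rot: [0.001, 0.91, 0.415, 0.002]
ft_force: [-0.3, 0.6, -1.5]
grip_width: 0.0117
```

Run:
```python
from h import *;from plant import bot
to(bot.sense(),[.5498,-.0288,.169],49)
```

```text
t13.98 tcp [550.3 -28.3 339.6] grasp [551.  -28.4 172.6] yaw 49.05 z [ 4.1e-03 -4.0e-04 -1.0e+00] F [-0.3  0.6 -1.5] M [ 0.085 -0.018  0.016] w 11.7 j [ 0.08  0.48 -0.18  2.05  0.15  0.61 -0.92]
shift mm [-1.1 -0.6  3.6] rot deg [ 0.19 -0.14  0.05] TCP shift [-0.7 -0.1  3.6]
```

Regripped on the handle at 11.7 mm. Now I'll turn clockwise (rz positive), checking in stages.

>>> arm_command --commands "0.1 -0.1 4 -0.3 0 0.3 1;0 0 4 0 0 0.2 1;0 0 4 0 0 0.2 1;0 0 4 0 0 0.2 1;0 0 4 0 0 0.2 1"

```text
clock: 14.4
tool_pos: [0.5507, -0.0286, 0.3395]
tool_rot: [0.0, 0.97, 0.245, 0.002]
ft_force: [-2.2, 1.2, 2.1]
grip_width: 0.0119
```

Run:
```python
from h import *;from plant import bot
to(bot.sense(),[.5500,-.0288,.1726],29)
```

```text
t14.40 tcp [550.7 -28.6 339.5] grasp [551.3 -28.6 172.5] yaw 28.35 z [ 3.6e-03  1.0e-04 -1.0e+00] F [-2.2  1.2  2.1] M [ 0.089  0.314 -0.003] w 11.9 j [ 0.01  0.48 -0.08  2.06  0.07  0.6  -1.19]
shift mm [-1.2 -0.5 -0.1] rot deg [ 0.1  -0.18 -0.65] TCP shift [-0.6 -0.2 -0.1]
```

>>> arm_command --commands "0.1 -0.2 4 -0.6 -0.3 0 1;0 0 4 0 0 0.1 1;0 0 4 0 0 0.1 1;0 0 4 0 0 0.1 1;0 0 4 0 0 0.1 1"

```text
clock: 14.82
tool_pos: [0.5508, -0.0288, 0.3396]
tool_rot: [0.0, 0.998, 0.064, 0.001]
ft_force: [-1.5, 1.1, 1.2]
grip_width: 0.0122
```

Run:
```python
from h import *;from plant import bot
to(bot.sense(),[.5500,-.0288,.1726],8)
C=Cam(bot.capture("side"))
im=C.img[165:220,305:365].astype(float)
im=np.clip((im-20)*2,0,255).astype(np.uint8)
im0=np.clip((np.load("side0.npz")["img"][165:220,305:365].astype(float)-20)*1.3,0,255).astype(np.uint8)
cv2.imwrite("pics/g10.png",cv2.resize(cv2.hconcat([im0,im]),None,fx=6.6,fy=6.6,interpolation=cv2.INTER_CUBIC))
```

```text
t14.82 tcp [550.8 -28.8 339.6] grasp [551.1 -28.9 172.6] yaw 7.37 z [ 2.1e-03 -2.0e-04 -1.0e+00] F [-1.5  1.1  1.2] M [0.133 0.244 0.068] w 12.2 j [-0.07  0.48  0.03  2.06 -0.02  0.6  -1.47]
shift mm [-1.1 -0.2  0. ] rot deg [ 0.03 -0.12 -0.63] TCP shift [-0.7 -0.1  0. ]
```

View pics/g10.png

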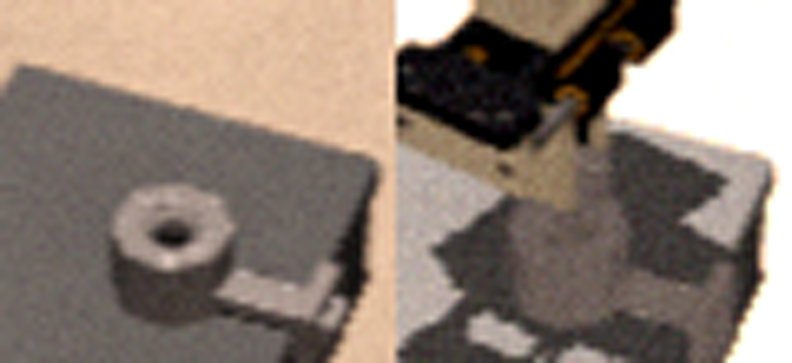

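The bolt is in shadow, so this view can't settle it. The torque is 0.07 N·m, within the spindle's normal drag. I'll continue.

>>> arm_command --commands "0 -0.1 4 -0.7 0 0 1;0 0 4 0 0 0.1 1;0 0 4 0 0 0.1 1;0 0 4 0 0 0.1 1;0 0 4 0 0 0.1 1;0 0 4 0 0 0.1 1"

```text
clock: 15.37
tool_pos: [0.5507, -0.0289, 0.3396]
tool_rot: [0.0, 0.989, -0.15, 0.001]
ft_force: [-1.5, 0.5, 1.0]
grip_width: 0.0118
```

Run:
```python
from h import *;from plant import bot
to(bot.sense(),[.5500,-.0288,.1726],-20)
```

```text
t15.37 tcp [550.7 -28.9 339.6] grasp [551.1 -29.  172.6] yaw -17.23 z [ 2.2e-03 -7.0e-04 -1.0e+00] F [-1.5  0.5  1. ] M [0.093 0.22  0.057] w 11.8 j [-0.16  0.48  0.15  2.07 -0.13  0.6  -1.79]
shift mm [-1.1  0.1 -0. ] rot deg [-0.   -0.13  2.77] TCP shift [-0.7  0.1 -0. ]
```

>>> arm_command --commands "0 0 3 -0.3 0 0 1;0 0 3 0 0 0 1"

```text
clock: 15.53
tool_pos: [0.5506, -0.0289, 0.3397]
tool_rot: [0.0, 0.979, -0.202, 0.001]
ft_force: [-0.7, 0.0, -1.2]
grip_width: 0.0119
```

```bash
python3 -c "
from h import *;from plant import bot
st(bot.sense())"
```

```text
t15.53 tcp [550.6 -28.9 339.7] grasp [551.  -29.  172.7] yaw -23.36 z [ 0.0026 -0.0011 -1.    ] F [-0.7  0.  -1.2] M [0.157 0.097 0.053] w 11.9 j [-0.18  0.48  0.19  2.07 -0.15  0.6  -1.87]
```

>>> arm_command --commands "0 0 3 0 0 0 1;0 0 2 0 0 0 1"

```text
clock: 15.7
tool_pos: [0.5506, -0.0288, 0.3396]
tool_rot: [0.0, 0.969, -0.246, 0.001]
ft_force: [-0.4, 0.5, 1.1]
grip_width: 0.012
```

```bash
python3 -c "
from h import *;from plant import bot
st(bot.sense())"
```

```text
t15.70 tcp [550.6 -28.8 339.6] grasp [551.  -29.1 172.6] yaw -28.44 z [ 0.0024 -0.0014 -1.    ] F [-0.4  0.5  1.1] M [0.172 0.166 0.062] w 12.0 j [-0.2   0.49  0.21  2.07 -0.17  0.6  -1.94]
```

>>> arm_command --commands "0 0 2 0 0 0 1;0 0 1.5 0 0 0 1"

```text
clock: 15.87
tool_pos: [0.5506, -0.0288, 0.3396]
tool_rot: [0.0, 0.961, -0.275, 0.001]
ft_force: [0.1, 0.4, -0.5]
grip_width: 0.0119
```

```bash
python3 -c "
from h import *;from plant import bot
st(bot.sense())"
```

```text
t15.87 tcp [550.6 -28.8 339.6] grasp [551.  -29.1 172.6] yaw -31.91 z [ 0.0022 -0.0017 -1.    ] F [ 0.1  0.4 -0.5] M [0.173 0.135 0.21 ] w 11.9 j [-0.21  0.49  0.23  2.07 -0.19  0.6  -1.98]
```

>>> arm_command --commands "0 0 1.5 0 0 0 1;0 0 1 0 0 0 1"

```text
clock: 16.03
tool_pos: [0.5507, -0.0288, 0.3396]
tool_rot: [0.001, 0.955, -0.296, 0.001]
ft_force: [-0.9, 0.1, -0.8]
grip_width: 0.0121
```

```bash
python3 -c "
from h import *;from plant import bot
st(bot.sense())"
```

```text
t16.03 tcp [550.7 -28.8 339.6] grasp [551.  -29.1 172.6] yaw -34.42 z [ 0.0022 -0.0019 -1.    ] F [-0.9  0.1 -0.8] M [0.095 0.139 0.334] w 12.1 j [-0.22  0.49  0.24  2.07 -0.2   0.6  -2.01]
```

Mz has climbed to 0.33 N·m from about 0.06, starting near yaw -30°, so the spindle is at its stop after about 80°. I'll back off slightly within the play, then release and lift away.

>>> arm_command --commands "0 0 -2.5 0 0 0 1;0 0 0 0 0 0 1;0 0 0 0 0 0 0;0 0 0 0 0 0 0;0 0 0 0 0 0 0;0 0 0 0 0 0 0;0 0 0 0 0 0 0;0 0 0 0 0 0 0;0 0 0 0 0 0 0;0 0 0 0 0 0 0"

```text
clock: 16.87
tool_pos: [0.5512, -0.0292, 0.3399]
tool_rot: [0.0, 0.961, -0.277, 0.002]
ft_force: [-0.4, -0.4, 0.7]
grip_width: 0.0464
```

```bash
python3 -c "
from h import *;from plant import bot
st(bot.sense())"
```

```text
t16.87 tcp [551.2 -29.2 339.9] grasp [551.8 -29.5 172.9] yaw -32.17 z [ 0.0038 -0.0021 -1.    ] F [-0.4 -0.4  0.7] M [ 0.116  0.004 -0.005] w 46.4 j [-0.21  0.49  0.23  2.07 -0.19  0.6  -1.98]
```

>>> arm_command --commands "0 0 0 0 0 -10 0;0 0 0 0 0 -25 0;0 0 0 0 0 -30 0;0 0 0 0 0 -30 0;0 0 0 0 0 -30 0;0 0 0 0 0 -30 0;0 0 0 0 0 0 0"

```text
clock: 17.45
tool_pos: [0.5499, -0.0295, 0.5042]
tool_rot: [0.002, 0.961, -0.278, 0.0]
ft_force: [0.9, -0.7, 1.4]
grip_width: 0.0466
```

```bash
python3 -c "
from h import *;from plant import bot
st(bot.sense())
C=Cam(bot.capture('top'));cv2.imwrite('pics/top11.png',C.img);C=Cam(bot.capture('side'));cv2.imwrite('pics/side11.png',C.img)"
```

```text
t17.45 tcp [549.9 -29.5 504.2] grasp [549.8 -30.  337.2] yaw -32.27 z [-7.0e-04 -3.2e-03 -1.0e+00] F [ 0.9 -0.7  1.4] M [ 0.049 -0.054  0.009] w 46.6 j [-0.28  0.29  0.31  1.89 -0.1   0.97 -2.07]
```

View pics/side11.png

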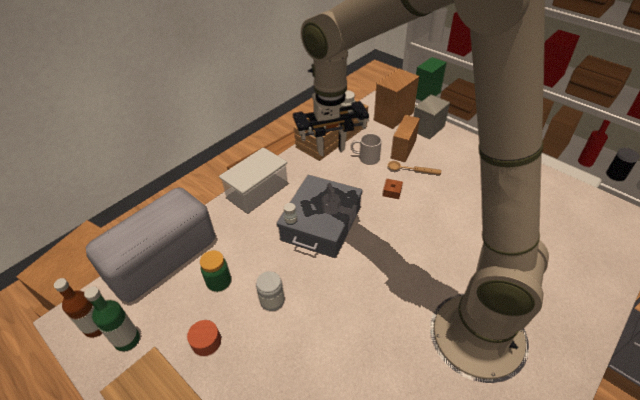

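The bystanders look unmoved and the key stands in the lock. I'll swing the arm aside to see the bolt unobstructed.

>>> arm_command --commands "0 0 0 10 15 0 0;0 0 0 17 27 0 0;0 0 0 17 27 0 0;0 0 0 17 27 0 0;0 0 0 17 27 0 0;0 0 0 17 27 0 0;0 0 0 17 27 0 0;0 0 0 17 27 0 0;0 0 0 15 25 0 0;0 0 0 0 0 0 0;0 0 0 0 0 0 0"

```text
clock: 18.47
tool_pos: [0.5467, -0.3075, 0.4861]
tool_rot: [0.002, 0.962, -0.274, -0.014]
ft_force: [0.2, 0.8, -0.6]
grip_width: 0.0466
```

Run:
```python
from h import *;from plant import bot
st(bot.sense())
T=Cam(bot.capture('top'));S=Cam(bot.capture('side'));cv2.imwrite('pics/top12.png',T.img)
T0=cv2.imread("pics/top0.png");S0=cv2.imread("pics/side0.png")
r=lambda im,a,b,c,d:cv2.resize(np.clip(im[b:d,a:c].astype(float)*1.5,0,255).astype(np.uint8),None,fx=6,fy=6,interpolation=cv2.INTER_CUBIC)
cv2.imwrite("pics/v12.png",cv2.vconcat([cv2.hconcat([r(T0,295,190,355,240),r(T.img,295,190,355,240)]),cv2.hconcat([r(S0,310,180,370,228),r(S.img,310,180,370,228)])]))
```

```text
t18.47 tcp [ 546.7 -307.5  486.1] grasp [ 542.  -307.   319.2] yaw -31.84 z [-0.0283  0.0029 -0.9996] F [ 0.2  0.8 -0.6] M [ 0.131 -0.051 -0.007] w 46.6 j [ 0.17  0.42  0.36  1.75 -0.16  1.03 -1.53]
```

View pics/v12.png

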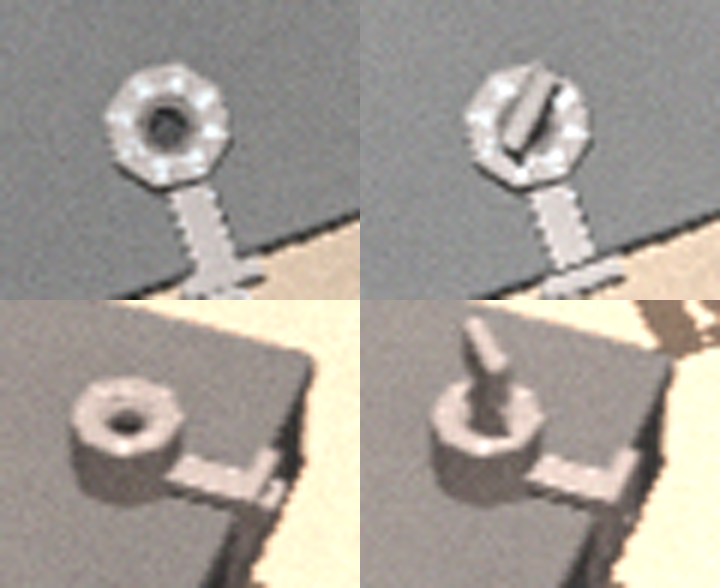

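View pics/top12.png

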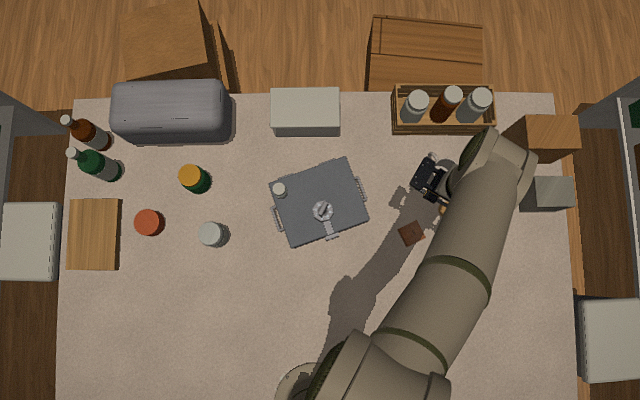

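The bolt has left the keeper: in the top crop a dark gap now shows at about (570,265), where before it ran through. I'll do a quick numeric check of key height and uprightness.

Run:
```python
from h import *
T=Cam("top0.npz");S=Cam("side0.npz")
a=np.array([295+173.5/6-.4,190+108/6-.4]);b=np.array([310+(487-360+.5)/6-.5,180+(346-300+.5)/6-.5])
print(tri(T,a,S,b),T.plane([a],.183),S.plane([b],.183))
# bolt tip (centre of end edge) at z=.11
e=np.array([[295+(574-360)/6-.4,190+266/6-.4]]);m=T.plane([[295+168/6-.4,190+122/6-.4]],.13)
p=T.plane(e,.11);print("bolt end",p,"mouth",m,"dist along front",np.linalg.norm((p-m)[0,:2]))
```

```text
(array([ 0.55059372, -0.0316994 ,  0.17733947]), np.float64(0.0019802761849523113)) [[ 0.5489663  -0.03222892  0.183     ]] [[ 0.54759083 -0.02682291  0.183     ]]
bolt end [[ 0.4853832  -0.05057598  0.11      ]] mouth [[ 0.55007466 -0.02997907  0.13      ]] dist along front 0.0678912167611358
```

```bash
python3 -c "
from plant import bot
print(bot.close_job())"
```

```text
the job is handed in; nothing more can be done
None
```

I took the key from its block, pushed it home in the lock, turned it clockwise to the spindle's stop, and let go of it standing in the lock. I handed the job in at about 18.5 s; no verdict is reported.

**What the last checks showed**
- **Turn:** the key turned about 80°, close to the full 1.4 rad. Torque then rose from about 0.06 to 0.33 N·m at the stop, and I backed off 2.5° before releasing. I recognised the stop one step late, so I pressed on it briefly.
- **Bolt:** the final top view shows a gap between the bolt's end and the keeper, where the bolt ran through before. I could not measure the travel in mm from the pictures.
- **Key height:** the two views together put the key's top at about 0.177 m, good to about 5 mm. Fully home predicts 0.183 m; resting on the spindle's face would be about 0.196 m.
- **Surroundings:** by eye, the bystanders in view stand where they were, but I did not measure them, and in the last top view the arm hides the mug. The gripper was open and well clear.

**What disagreed**
- **Spindle spring:** with the key home, the push was rigid (24 N at most, by the wrist sensor) instead of the soft spring described. I confirmed the key was home by camera before turning it.
- **Cameras:** the two views differed by 3 to 5 mm on the lock and key positions. The key entered the bore without catching.

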